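# Pack the order and bring out the rolling pin

## Robot

A 6-joint arm with a two-finger parallel gripper is mounted at the origin on the work surface. World frame = base frame: x ahead of the robot, y to its left, z up, the work surface at z = 0. Lengths are in m, angles in rad, forces in N, time in s.
With the tool pointing down it reaches from about 0.35 to 0.775 m from the base axis. Payload 5.5 kg.
Tool frame: the origin (TCP) lies where the fingers leave the gripper's body, on its centre line; the fingertips stand 73 mm ahead of it and the grasp point (between the pads) lies 54 mm ahead of it (tip_extent is the distance from the TCP to the fingertips, in m); x points along the fingers, y is the direction in which the jaws open and shut, and the axes are right-handed (so a half turn about x gives the same grasp; the last joint's range is limited). The gripper opens to 85 mm and grips with 20 to 120 N. Pads are 22 mm wide; open, the fingers measure 114 mm over their backs; the gripper's body (76 mm by 85 mm) begins 54 mm behind the grasp point. The pads swing forward as they close: fully open they stand 13 mm farther back than shut.
Start: joints at [1.14, 0.313, 0.046, 1.304, 0, 1.431], TCP at [0.165, 0.551, 0.304] pointing down, gripper open.
Joint ranges: [-2.76, 2.76], [-0.86, 1.69], [-1.03, 1.26], [-2.2, 2.34], [-1.47, 1.5], [-3.14, 3.14]. Speed limits (rad/s): [2.57, 2.57, 3.14, 3.14, 3.14, 3.14].

## Interface

Orientations are given as a unit quaternion [x, y, z, w].
In Python, from workcell import read_state, grab_frame, close_job, tip_extent gives the robot as it stands.
- The arm moves only by the tool servo_tool, never from a script. Its argument "commands" is a list of rows, each an object with "grip": the gripper command: -1 is shut, 1 is fully open, values between are in proportion; "offset": the shift along the tool's x, y, z in m, a list of three; "yaw": the turn about the tool's x in rad. A call has exactly 5 rows; each row is the pose to reach, as a shift and turn from the pose commanded when the call began, along the tool's axes at that moment; what a row does not reach only later rows make up. A row lasts 1/10 s, in which the tool goes at most 50 mm and 8.59 degrees, less where a joint would pass 70% of its speed; a pose out of reach is approached as far as the arm can. A call with a gripper value outside its range is refused whole. The fingers move at their own pace and stop on an object; "force" is the grip in N (left out, the last holds). Time passes only in rows, so rows that repeat a pose let the fingers close, or fill a call up. It gives the time, the measured TCP pose, the force and the opening at its end, in the units of the state.
- read_state(): the state, without advancing time (a new reading comes with each control period).
- grab_frame(name): name is "side" or "top"; returns a dict with "color" (420x560x3 uint8, red, green, blue), "intrinsics" (3x3 intrinsics, pixels), "T" (4x4, takes a point from camera to world coordinates). Camera axes: x right, y down, z forward; pixel columns grow to the right and rows downward; lengths in m; the calibration is good to about 2 mm. A picture is of the moment at which its call begins. There is no depth.
- close_job(): hands the job in, once; it reports no verdict.
The state is a dict: "time_s": time; "q": joint angles; "joint_vel": joint speeds; "tau": joint torques, N m; "tool_pos": TCP position; "eef_rot": TCP orientation; "wrist_force": force on the tool from outside, world axes, zero at the start; "ft_torque": the same for the moment, N m; "finger_gap": opening from 0.0 (shut) to 1.0 (fully open).
Only numpy, scipy, OpenCV 4.12 (cv2) and the standard library are available. Lean on these libraries where they do the work, as an engineer would, in place of code of your own. Each camera call takes 0.05 s, during which the arm holds its last target. There are 200 camera calls.

## Task

Finish this customer's order: stand the orange jar and the yellow tea packet that are between the carton and the wooden box upright in the two empty cells of the cardboard carton, fully down and let go. Then take the rolling pin out of the wooden box with the green end covers (it is longer than the opening, so one end has to be tilted up and out first) and finish while holding it still in the gripper above the middle of the packed carton, the whole pin well clear of the goods in it. Leave the two tins in the carton and the other goods on the counter where they are.

Things in the scene. Friction and masses are not known exactly. Their poses are not given: they have to be found in the camera images.
- jar: Orange plastic jar with screw cap and paper label, round, 58 mm across over nearly all its height (cap too), 120 mm tall, about 0.35 kg, loose, standing upright on the counter. Origin: centre of its underside; z up along its axis.
- tea: Yellow and green tea packet, a stiff rectangular box 50 mm (its x) by 58 mm (its y) by 120 mm tall (its z), about 0.25 kg, loose, standing upright on the counter. Origin: centre of its underside.
- carton: Open cardboard carton fixed to the counter, 150 x 150 mm, 70 mm high, walls and floor 5 mm; crossing dividers as high as the walls make four square cells of about 67 mm, centred at x, y = +-36 mm of its frame. The two cells on its +x side hold a tin each, the two on its -x side (towards the robot) are empty. Origin: centre of its underside; x away from the robot at yaw 0, z up.
- cell_left (a point): Centre of the floor of the empty carton cell at x = -36, y = +36 mm of the carton; 5 mm above the counter. Axes as the carton's.
- cell_right (a point): Centre of the floor of the empty carton cell at x = -36, y = -36 mm of the carton; 5 mm above the counter. Axes as the carton's.
- bin: Plywood box fixed to the counter, left or right of the carton; 376 mm long (its x, roughly away from the robot), 186 wide (y), 75 high; walls 8, floor 6 mm. Two low strips on the floor (4 mm high, 4 wide, at y = +-14 mm, x = -100 to +100 mm) keep the pin from rolling. Green covers over both ends: see opening. Origin: centre of its underside; z up.
- opening (a point): Centre of the opening in the box's top, 75 mm above the counter; axes as the box's. The opening is 240 mm along x and 170 mm wide: at each end a fixed green cover, 6 mm thick (underside 69 mm above the counter), reaches 60 mm inwards from the inside face of the end wall (which is at x = +-180 mm).
- pin: Wooden rolling pin, 280 mm long, 0.2 kg, loose, lying in the wooden box along the box's x, both ends under the covers. Body 36 mm in diameter, 180 mm long; at each end a handle 50 mm long, 22 mm or less in diameter. Origin: its middle, on its axis, 24 mm above the counter at the start; x along it.
- pin_end_a (a point): Centre of the pin's end at x = -140 mm of its frame (towards the robot at the start). The pin comes out if it is slid lengthwise until one end nearly meets the end wall, then tilted about 25 degrees with the other end up, and drawn out along its own length.
- pin_end_b (a point): Centre of the end of the rolling pin at x = +140 mm of its frame (the end away from the robot at the start).
- tin_a: Blue and steel tin, 60 mm across, 60 mm tall, about 0.3 kg, loose, standing in the carton cell at x = +36, y = +36 mm of the carton. Origin: centre of its underside. To be left alone.
- tin_b: Blue and steel tin, 60 mm across, 60 mm tall, about 0.3 kg, loose, standing in the carton cell at x = +36, y = -36 mm of the carton. Origin: centre of its underside. To be left alone.
- oil: Amber oil bottle with a green cap, 64 mm across, 212 mm tall, standing loose on the counter. Origin: centre of its underside. To be left alone.
- jar_other: Another orange jar of the same kind as the one to be packed, 58 mm across, 120 mm tall, standing loose at the far right of the counter, outside the carton and the wooden box. Origin: centre of its underside. To be left alone.
- calculator: Black pocket calculator, 130 x 80 x 16 mm, lying loose beyond the work. Origin: centre of its underside. To be left alone.

How it is judged:
On the way, in this order (a step that is already met when the one before it is completed fails the run):
1. the jar and the tea packet stand upright, fully down in the carton, and are let go (x of jar in the frame of carton between -0.07 and 0.07 m and y of jar in the frame of carton between -0.07 and 0.07 m and z of each of jar, tea in the frame of carton below 0.012 m and angle between each of jar, tea's own z axis and vertical below 0.12 rad and x of tea in the frame of carton between -0.07 and 0.07 m and y of tea in the frame of carton between -0.07 and 0.07 m and contact force between the fingers and jar below 0.2 N and contact force between the fingers and tea below 0.2 N), for 0.2 s.
2. the whole rolling pin is out of the wooden box, above its covers, in the gripper (height (world z) of each of pin_end_a, pin_end_b above 0.1 m and contact force between the fingers and pin above 1 N), for 0.1 s.
At the end, for the whole second after the job is handed in: Jar and tea packet upright (0.12 rad), within 7 mm of the carton floor, let go; the rolling pin held still by the fingers, its middle within 90 mm horizontally of the carton's centre, both ends over 150 mm above the counter, touching only the gripper (all of step 1 and height (world z) of each of pin_end_a, pin_end_b above 0.15 m and horizontal distance between pin and carton below 0.09 m and contact force between the fingers and pin above 1 N and linear speed of pin below 0.03 m/s and contact force between pin and jar below 0.1 N and contact force between pin and tea below 0.1 N and contact force between pin and carton below 0.1 N and contact force between pin and bin below 0.1 N and contact force between pin and tin_a below 0.1 N and contact force between pin and tin_b below 0.1 N); the arm keeps its last pose, push and grip.
It fails at once if a tin in the carton or another bystander is moved more than 40 mm or tipped (distance of any of tin_a, tin_b, oil, jar_other, calculator from where it was at the start of the episode above 0.04 m or angle between any of tin_a, tin_b, oil, jar_other, calculator's own z axis and vertical above 0.5 rad).
It also fails if it takes over 72 s, if anything falls off the work surface, if the arm or the gripper's body presses on something with over 40 N, if the wrist force passes 120 N, or if a joint passes its speed limit or range.

## Working session

There is one attempt and no reset: what is moved stays moved. The work goes in short steps, Python scripts to look and compute and a tool call to move; the robot and the scene stay as the last step left them, time stands still between calls to the robot, and variables do not carry over. Pictures are saved under pics/ and viewed, about 8 in all and at most 12, crops included, and the job is handed in when it is done.

Besides the shell and the picture viewer there is one more tool, called after "Call:" as name(argument=value, ...), one argument or row to a line, values as JSON. servo_tool: Moves the arm, as the interface text tells. Its arguments: {"type":"object","properties":{"commands":{"type":"array"},"force":{"type":"number"}},"required":["commands"]}

```bash
mkdir -p pics; ls
python3 - <<'E'
from workcell import *
import cv2,numpy as np
print(read_state(), tip_extent if not callable(tip_extent) else tip_extent())
for n in("top","side"):
    f=grab_frame(n); cv2.imwrite(f"pics/{n}0.png",f["color"][:,:,::-1]); print(n,f["intrinsics"].tolist(),np.round(f["T"],4).tolist())
E
```

```text
pics
{'time_s': 0.0, 'q': array([1.14041461e+00, 3.14025199e-01, 4.49755409e-02, 1.30359159e+00,
       2.42114037e-05, 1.43119844e+00]), 'joint_vel': array([-6.46689044e-04,  3.93044604e-04, -1.14464812e-03,  4.60093967e-05,
        1.01052907e-03, -4.83656262e-04]), 'tau': array([-4.97153051e-04, -4.80630040e+01,  2.98533493e+01,  1.95390685e-02,
       -3.30173043e-04,  4.21242945e-06]), 'tool_pos': array([0.1646988 , 0.55051556, 0.30299323]), 'eef_rot': array([ 0.10182219,  0.69983754, -0.10306931,  0.69945434]), 'wrist_force': array([ 0.45924305,  0.12379399, -0.50911136]), 'ft_torque': array([-0.07108247,  0.06128642, -0.00059662]), 'finger_gap': 1.0009579483574451} 0.0726
top [[465.81176110081265, 0.0, 283.7286412709844], [0.0, 465.81176110081265, 211.87709304508573], [0.0, 0.0, 1.0]] [[-0.0034, -0.9909, 0.1348, 0.4346], [-0.9999, 0.0017, -0.0132, 0.0171], [0.0128, -0.1348, -0.9908, 1.3076], [0.0, 0.0, 0.0, 1.0]]
side [[387.35449611540616, 0.0, 279.40025983507394], [0.0, 387.35449611540616, 204.76608285335774], [0.0, 0.0, 1.0]] [[0.6809, -0.4265, 0.5954, -0.2065], [-0.7321, -0.374, 0.5693, -0.7454], [-0.0202, -0.8235, -0.5669, 0.7983], [0.0, 0.0, 0.0, 1.0]]
```

View pics/top0.png

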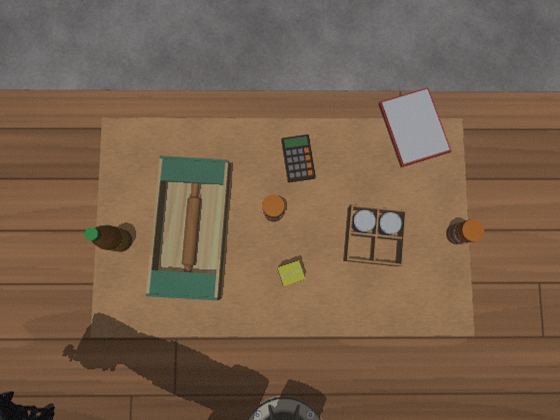

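View pics/side0.png

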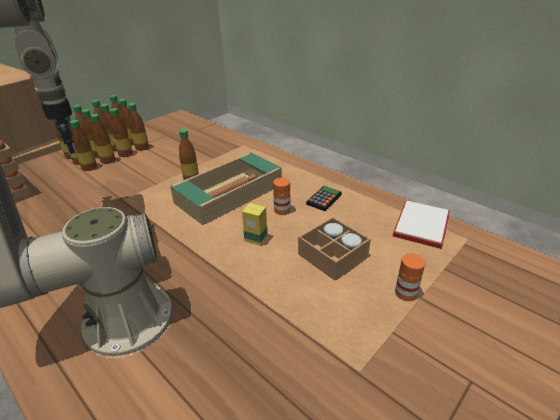

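The top view shows the box at left (pin at about (191,232)), the jar at (273,206), the tea at (291,273) and the carton at (376,236) with its near cells empty. I'll zoom in for the corners and segment by colour.

```bash
cat > h.py <<'E'
import numpy as np,cv2
from workcell import *
def ray(f,u,v,z):
    K=f["intrinsics"];T=f["T"];d=T[:3,:3]@np.linalg.solve(K,[u,v,1.]);o=T[:3,3]
    return (o+d*(z-o[2])/d[2])[:2]
def proj(f,p):
    K=f["intrinsics"];T=f["T"];c=T[:3,:3].T@(np.asarray(p,float)-T[:3,3]);c=K@c;return c[:2]/c[2]
E
python3 - <<'E'
from h import *
f=grab_frame("top");im=f["color"];hsv=cv2.cvtColor(im,cv2.COLOR_RGB2HSV)
def seg(lo,hi,z,box):
    m=cv2.inRange(hsv,lo,hi);b=np.zeros_like(m);x0,y0,x1,y1=box;b[y0:y1,x0:x1]=m[y0:y1,x0:x1]
    n,l,s,c=cv2.connectedComponentsWithStats(b);i=1+np.argmax(s[1:,4])
    pts=np.argwhere(l==i)[:,::-1].astype(np.float32)
    W=np.array([ray(f,u,v,z) for u,v in pts]);r=cv2.minAreaRect((W*1000).astype(np.float32))
    print(s[i],c[i].round(1),W.mean(0).round(4),r)
print("tea");seg((22,120,90),(40,255,255),.12,(270,250,315,295))
print("jar");seg((5,170,120),(16,255,255),.12,(255,190,292,225))
a=cv2.resize(im[145:310,145:225],None,fx=3.6,fy=3.6,interpolation=cv2.INTER_CUBIC)
b=cv2.resize(im[195:277,335:420],None,fx=5.8,fy=5.8,interpolation=cv2.INTER_CUBIC)
c=np.zeros((600,800,3),np.uint8);c[:a.shape[0],:a.shape[1]]=a;c[:b.shape[0],300:300+b.shape[1]]=b
cv2.imwrite("pics/z1.png",c[:,:,::-1])
E
```

```text
tea
[281 271  24  16 213] [292.9 278.1] [ 0.4273 -0.0212] ((427.38238525390625, -21.659015655517578), (22.885284423828125, 59.096527099609375), 18.455188751220703)
jar
[263 195  21  21 339] [273.1 205.1] [0.6137 0.0287] ((614.0980834960938, 28.873188018798828), (51.585105895996094, 52.13086700439453), 89.89827728271484)
```

View pics/z1.png

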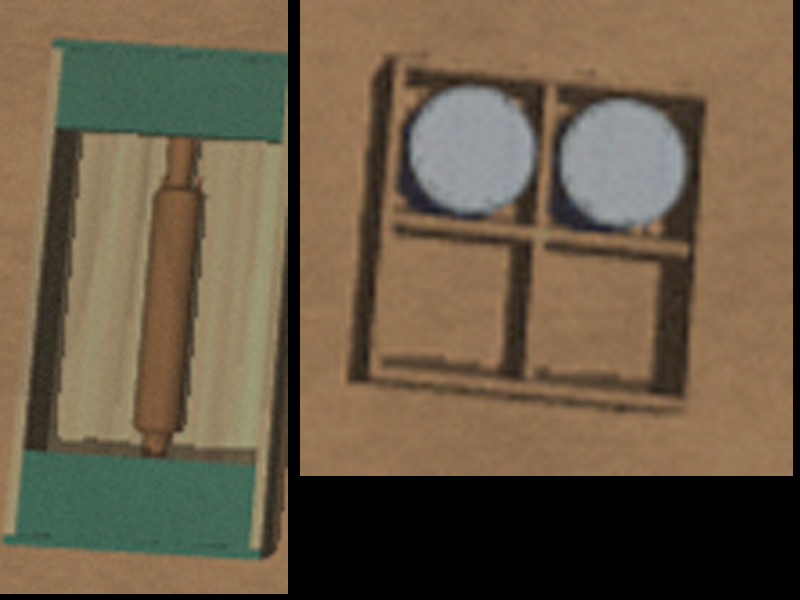

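The zoom shows the carton's top corners at crop (400,62), (705,97), (685,408), (368,378) and its divider cross at (540,235). The pin body runs from (180,188) to (157,430), and the cover edges are clear.

Run:
```python
from h import *
from scipy.optimize import least_squares
f=grab_frame("top")
C=lambda x,y:(335+(x-300)/5.8-.4,195+y/5.8-.4)
B=lambda x,y:(145+x/3.6-.4,145+y/3.6-.4)
def fit(obs,mod,g):
    def P(p,m): c,s=np.cos(p[2]),np.sin(p[2]);return [p[0]+c*m[0]-s*m[1],p[1]+s*m[0]+c*m[1],m[2]]
    r=least_squares(lambda p:np.concatenate([proj(f,P(p,m))-o for o,m in zip(obs,mod)]),g,x_scale=[.1,.1,.1])
    print(r.x.round(4),r.fun.round(1));return r.x
fit([C(400,62),C(705,97),C(685,408),C(368,378),C(540,235),C(472,150),C(622,163)],
 [(.075,.075,.07),(.075,-.075,.07),(-.075,-.075,.07),(-.075,.075,.07),(0,0,.07),(.036,.036,.065),(.036,-.036,.065)],[.5,-.2,0])
fit([B(55,42),B(5,540),B(262,555),B(58,129),B(285,142),B(20,450),B(257,461)],
 [(.188,.093,.075),(-.188,.093,.075),(-.188,-.093,.075),(.12,.085,.075),(.12,-.085,.075),(-.12,.085,.075),(-.12,-.085,.075)],[.5,.2,0])
a=ray(f,*B(180,188),.024);b=ray(f,*B(157,431),.024);print("pin",a,b,(a+b)/2,np.linalg.norm(a-b),np.arctan2(*(a-b)[::-1]))
# tea: full top incl. markings: saturated colour; refine
hsv=cv2.cvtColor(f["color"],cv2.COLOR_RGB2HSV)
c=f["color"][250:295,268:318];c=cv2.resize(c,None,fx=9,fy=9,interpolation=cv2.INTER_CUBIC)
d=f["color"][180:230,250:300];d=cv2.resize(d,None,fx=7,fy=7,interpolation=cv2.INTER_CUBIC)
z=np.zeros((410,800,3),np.uint8);z[:405,:450]=c;z[:350,450:]=d;cv2.imwrite("pics/z2.png",z[:,:,::-1])
```

```text
[ 0.5402 -0.2458 -0.11  ] [-1.2 -0.9  1.6 -1.   1.   1.2 -0.6  0.2  0.1 -0.1 -0.8 -0.  -0.   0.6]
[ 0.5651  0.2551 -0.0644] [-0.2 -1.5 -0.3  0.9 -0.2  1.2 -0.5 -0.9 -0.3 -0.5  1.2 -0.2  0.2  0.7]
pin [0.65190006 0.24823093] [0.46498314 0.26147539] [0.5584416  0.25485316] 0.18738556195117417 -0.07073921392349256
```

View pics/z2.png

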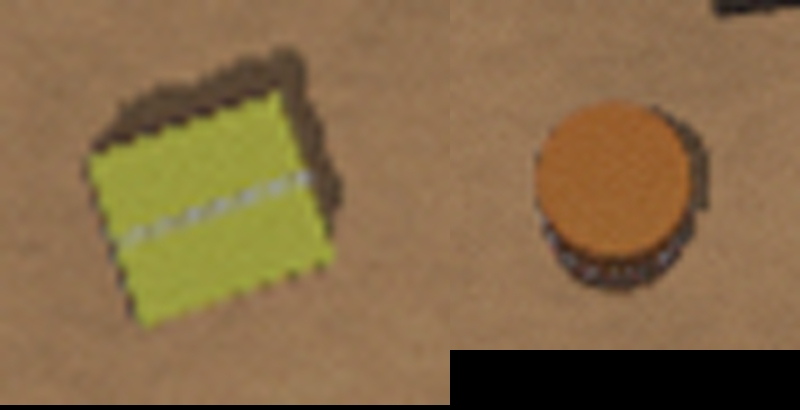

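The tea's top corners in the crop are (90,155), (278,95), (332,262), (145,325), and the jar's top is a circle at (615,180), 156 px (57 mm) across. The sizes match. Next I'll check this against the side camera and work out the first move.

```bash
cat >> h.py <<'E'
from scipy.spatial.transform import Rotation as R
def go(x,y,z,jaw):
    s=read_state();M=R.from_quat(s["eef_rot"]).as_matrix();p=s["tool_pos"]
    off=M.T@(np.array([x,y,z])-p)
    cur=np.arctan2(M[1,1],M[0,1]);dy=(jaw-cur+np.pi/2)%np.pi-np.pi/2
    print("t",round(s["time_s"],2),"p",p.round(4),"jaw",cur.round(3),"F",s["wrist_force"].round(1),"gap",round(s["finger_gap"],3),"q6",s["q"][5].round(2),"off",off.round(4),"yaw",(-dy).round(3),"down",M[:,0].round(3))
    return M
E
python3 - <<'E'
from h import *
f=grab_frame("top");g=grab_frame("side")
p=ray(f,291,272.8,.12);print("tea",p)
for n,q in dict(jar=(.6137,.0287,.12),tea=(*p,.12),c=(.540,-.2455,.07),cnr=(.54+.075*(np.cos(.11)-np.sin(.11)),-.2455+.075*(-np.sin(.11)-np.cos(.11)),.07),bin=(.565-.188+.0061,.255-.093+.012,.075)).items(): print(n,proj(g,q).round(1))
hs=cv2.cvtColor(g["color"],cv2.COLOR_RGB2HSV)
M=go(.6137,.0287,.30,-.11);print(M.round(3))
E
```

```text
tea [ 0.44058374 -0.01657956]
jar [281. 181.]
tea [253.5 208. ]
c [332.6 236.8]
cnr [369.1 237.9]
bin [201.9 204.9]
t 0.3 p [0.1648 0.5508 0.3036] jaw 1.28 F [-0.  -0.4 -0. ] gap 0.998 q6 1.43 off [ 0.0038 -0.3714  0.5797] yaw 1.39 down [-0.    -0.001 -1.   ]
[[-0.     0.287  0.958]
 [-0.001  0.958 -0.287]
 [-1.    -0.001 -0.   ]]
```

Call:
servo_tool(
  commands=[
    {"grip": 1,"offset": [0,-0.026,0.041],"yaw": 0},
    {"grip": 1,"offset": [0,-0.052,0.082],"yaw": 0},
    {"grip": 1,"offset": [0,-0.078,0.123],"yaw": 0},
    {"grip": 1,"offset": [0,-0.104,0.164],"yaw": 0},
    {"grip": 1,"offset": [0,-0.13,0.204],"yaw": 0},
  ],
  force=40,
)

```text
time_s: 0.8
tool_pos: [0.3239, 0.3663, 0.304]
eef_rot: [0.102, 0.699, -0.102, 0.7]
wrist_force: [1.3, -0.1, 0.6]
finger_gap: 0.998
```

Call:
servo_tool(
  commands=[
    {"grip": 1,"offset": [0,-0.026,0.041],"yaw": 0},
    {"grip": 1,"offset": [0,-0.052,0.082],"yaw": 0},
    {"grip": 1,"offset": [0,-0.078,0.123],"yaw": 0},
    {"grip": 1,"offset": [0,-0.104,0.164],"yaw": 0},
    {"grip": 1,"offset": [0,-0.13,0.204],"yaw": 0},
  ],
)

```text
time_s: 1.3
tool_pos: [0.4823, 0.1831, 0.3041]
eef_rot: [0.103, 0.699, -0.102, 0.7]
wrist_force: [0.8, 0.5, -0.1]
finger_gap: 1.003
```

Call:
servo_tool(
  commands=[
    {"grip": 1,"offset": [0,-0.024,0.036],"yaw": 0.14},
    {"grip": 1,"offset": [0,-0.048,0.072],"yaw": 0.28},
    {"grip": 1,"offset": [0,-0.072,0.108],"yaw": 0.42},
    {"grip": 1,"offset": [0,-0.096,0.144],"yaw": 0.56},
    {"grip": 1,"offset": [0,-0.111,0.172],"yaw": 0.7},
  ],
)

```text
time_s: 1.8
tool_pos: [0.6154, 0.0267, 0.3037]
eef_rot: [0.338, 0.621, -0.339, 0.621]
wrist_force: [0.6, 0.1, 0.1]
finger_gap: 0.996
```

Call:
servo_tool(
  commands=[
    {"grip": 1,"offset": [0,0,0],"yaw": 0.14},
    {"grip": 1,"offset": [0,0,0],"yaw": 0.28},
    {"grip": 1,"offset": [0,0,0],"yaw": 0.42},
    {"grip": 1,"offset": [0,0,0],"yaw": 0.56},
    {"grip": 1,"offset": [0,0,0],"yaw": 0.69},
  ],
)

```text
time_s: 2.3
tool_pos: [0.6141, 0.0291, 0.3037]
eef_rot: [-0.528, -0.47, 0.528, -0.47]
wrist_force: [0.5, 0.1, 0.3]
finger_gap: 1.0
```

```bash
python3 -c "
from h import *
print(go(.6137,.0287,.158,-.11).round(3))"
```

```text
t 2.3 p [0.6141 0.0291 0.3037] jaw -0.116 F [0.5 0.1 0.3] gap 1.0 q6 1.6 off [ 0.1457 -0.0003  0.0004] yaw -0.006 down [-0.  0. -1.]
[[-0.     0.993 -0.115]
 [ 0.    -0.115 -0.993]
 [-1.    -0.    -0.   ]]
```

Call:
servo_tool(
  commands=[
    {"grip": 1,"offset": [0.045,0,0],"yaw": 0},
    {"grip": 1,"offset": [0.09,0,0],"yaw": 0},
    {"grip": 1,"offset": [0.13,0,0],"yaw": 0},
    {"grip": 1,"offset": [0.146,0,0],"yaw": 0},
    {"grip": 1,"offset": [0.146,0,0],"yaw": 0},
  ],
)

```text
time_s: 2.8
tool_pos: [0.6119, 0.0293, 0.1544]
eef_rot: [-0.525, -0.473, 0.528, -0.47]
wrist_force: [-0.5, -0.6, 0.1]
finger_gap: 1.001
```

Call:
servo_tool(
  commands=[
    {"grip": -1,"offset": [0,0,0],"yaw": 0},
    {"grip": -1,"offset": [0,0,0],"yaw": 0},
    {"grip": -1,"offset": [0,0,0],"yaw": 0},
    {"grip": -1,"offset": [0,0,0],"yaw": 0},
    {"grip": -1,"offset": [0,0,0],"yaw": 0},
  ],
  force=40,
)

```text
time_s: 3.3
tool_pos: [0.6152, 0.0291, 0.16]
eef_rot: [0.528, 0.471, -0.526, 0.473]
wrist_force: [-1.4, -0.9, 7.1]
finger_gap: 0.664
```

Call:
servo_tool(
  commands=[
    {"grip": -1,"offset": [-0.01,0,0],"yaw": 0},
    {"grip": -1,"offset": [-0.04,0,0],"yaw": 0},
    {"grip": -1,"offset": [-0.08,0,0],"yaw": 0},
    {"grip": -1,"offset": [-0.12,0,0],"yaw": 0},
    {"grip": -1,"offset": [-0.12,0,0],"yaw": 0},
  ],
)

```text
time_s: 3.8
tool_pos: [0.6165, 0.029, 0.2849]
eef_rot: [0.529, 0.469, -0.524, 0.475]
wrist_force: [1.1, -0.4, -2.0]
finger_gap: 0.668
```

```bash
python3 -c "
from h import *
c,s=np.cos(-.11),np.sin(-.11)
for m in((-.036,.036),(-.036,-.036)):
  x,y=.54+c*m[0]-s*m[1],-.2455+s*m[0]+c*m[1];print(x,y);go(x,y,.278,-.11)
g=grab_frame('top')['color'][150:300,240:430];g2=grab_frame('side')['color'][120:300,220:440]
a=cv2.resize(g,(570,450));a=np.hstack([cv2.resize(g,(400,316)),cv2.resize(g2,(400,316))]);cv2.imwrite('pics/a.png',a[:,:,::-1])"
```

```text
0.5081695993036972 -0.20576556164342064
t 3.8 p [0.6165 0.029  0.2849] jaw -0.11 F [ 1.1 -0.4 -2. ] gap 0.668 q6 1.6 off [ 0.0059 -0.082   0.2453] yaw 0.0 down [ 0.011 -0.001 -1.   ]
0.5002655616434206 -0.27733040069630277
t 3.8 p [0.6165 0.029  0.2849] jaw -0.11 F [ 1.1 -0.4 -2. ] gap 0.668 q6 1.6 off [ 0.0059 -0.082   0.3173] yaw 0.0 down [ 0.011 -0.001 -1.   ]
```

View pics/a.png

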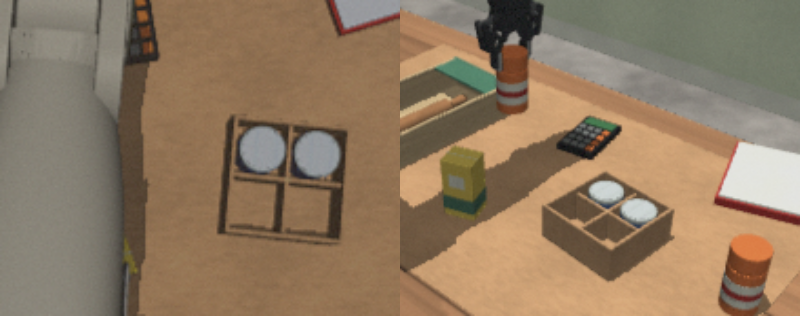

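The side view shows the jar upright in the gripper at crop (513,80). Both near cells are still empty, and the tea is where it was. The jar goes to the right cell.

Call:
servo_tool(
  commands=[
    {"grip": -1,"offset": [0,-0.011,0.045],"yaw": 0},
    {"grip": -1,"offset": [0,-0.022,0.09],"yaw": 0},
    {"grip": -1,"offset": [0,-0.033,0.135],"yaw": 0},
    {"grip": -1,"offset": [0,-0.044,0.18],"yaw": 0},
    {"grip": -1,"offset": [0,-0.055,0.225],"yaw": 0},
  ],
)

```text
time_s: 4.4
tool_pos: [0.5329, -0.1893, 0.2754]
eef_rot: [-0.526, -0.473, 0.527, -0.47]
wrist_force: [0.4, -1.1, -2.4]
finger_gap: 0.67
```

Call:
servo_tool(
  commands=[
    {"grip": -1,"offset": [0,-0.011,0.045],"yaw": 0},
    {"grip": -1,"offset": [0,-0.018,0.075],"yaw": 0},
    {"grip": -1,"offset": [0,-0.023,0.092],"yaw": 0},
    {"grip": -1,"offset": [0,-0.023,0.092],"yaw": 0},
    {"grip": -1,"offset": [0,-0.023,0.092],"yaw": 0},
  ],
)

```text
time_s: 4.9
tool_pos: [0.501, -0.277, 0.276]
eef_rot: [-0.527, -0.473, 0.527, -0.47]
wrist_force: [-0.5, 0.1, -3.6]
finger_gap: 0.664
```

```bash
python3 -c "
from h import *
go(.5003,-.2773,.163,-.11)
f=grab_frame('top')['color'];g=grab_frame('side')['color'][150:290,280:440]
a=np.hstack([cv2.resize(f[185:290,330:430],(400,420)),cv2.resize(g,(400,420))]);cv2.imwrite('pics/b.png',a[:,:,::-1])"
```

```text
t 4.9 p [ 0.501 -0.277  0.276] jaw -0.111 F [-0.5  0.1 -3.6] gap 0.664 q6 1.04 off [ 0.113  -0.0003  0.0007] yaw -0.001 down [-0.003  0.003 -1.   ]
```

View pics/b.png

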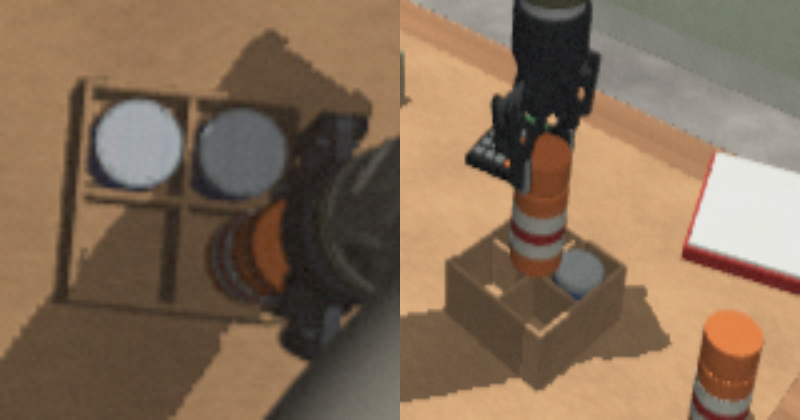

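The jar hangs upright over the right near cell (top-view crop about (250,250)), and its tin is untouched. Lowering it.

Call:
servo_tool(
  commands=[
    {"grip": -1,"offset": [0.03,0,0],"yaw": 0},
    {"grip": -1,"offset": [0.06,0,0],"yaw": 0},
    {"grip": -1,"offset": [0.085,0,0],"yaw": 0},
    {"grip": -1,"offset": [0.1,0,0],"yaw": 0},
    {"grip": -1,"offset": [0.11,0,0],"yaw": 0},
  ],
)

```text
time_s: 5.5
tool_pos: [0.5018, -0.2759, 0.1663]
eef_rot: [-0.526, -0.473, 0.527, -0.472]
wrist_force: [0.1, -0.7, -2.9]
finger_gap: 0.67
```

Call:
servo_tool(
  commands=[
    {"grip": -1,"offset": [0.002,0,0],"yaw": 0},
    {"grip": -1,"offset": [0.004,0,0],"yaw": 0},
    {"grip": -1,"offset": [0.005,0,0],"yaw": 0},
    {"grip": -1,"offset": [0.005,0,0],"yaw": 0},
    {"grip": -1,"offset": [0.005,0,0],"yaw": 0},
  ],
)

```text
time_s: 6.0
tool_pos: [0.5017, -0.2766, 0.1653]
eef_rot: [0.527, 0.472, -0.526, 0.472]
wrist_force: [-4.2, 4.6, 8.1]
finger_gap: 0.67
```

Call:
servo_tool(
  commands=[
    {"grip": 1,"offset": [0,0,0],"yaw": 0},
    {"grip": 1,"offset": [0,0,0],"yaw": 0},
    {"grip": 1,"offset": [0,0,0],"yaw": 0},
    {"grip": 1,"offset": [0,0,0],"yaw": 0},
    {"grip": 1,"offset": [0,0,0],"yaw": 0},
  ],
)

```text
time_s: 6.5
tool_pos: [0.5019, -0.2774, 0.1628]
eef_rot: [0.527, 0.472, -0.527, 0.472]
wrist_force: [0.0, 0.5, -0.4]
finger_gap: 1.002
```

Call:
servo_tool(
  commands=[
    {"grip": 1,"offset": [-0.02,0,0],"yaw": 0},
    {"grip": 1,"offset": [-0.05,0,0],"yaw": 0},
    {"grip": 1,"offset": [-0.09,0,0],"yaw": 0},
    {"grip": 1,"offset": [-0.12,0,0],"yaw": 0},
    {"grip": 1,"offset": [-0.12,0,0],"yaw": 0},
  ],
)

```text
time_s: 7.0
tool_pos: [0.5035, -0.2786, 0.2878]
eef_rot: [0.527, 0.469, -0.526, 0.475]
wrist_force: [0.8, -0.2, 0.8]
finger_gap: 1.0
```

```bash
python3 -c "
from h import *
go(.4406,-.0166,.158,.31)"
```

```text
t 7.0 p [ 0.5035 -0.2786  0.2878] jaw -0.11 F [ 0.8 -0.2  0.8] gap 1.0 q6 1.04 off [ 0.1281 -0.0923 -0.2541] yaw -0.42 down [ 0.007 -0.005 -1.   ]
```

Call:
servo_tool(
  commands=[
    {"grip": 1,"offset": [0,-0.016,-0.046],"yaw": -0.1},
    {"grip": 1,"offset": [0,-0.032,-0.092],"yaw": -0.2},
    {"grip": 1,"offset": [0,-0.048,-0.137],"yaw": -0.3},
    {"grip": 1,"offset": [0,-0.064,-0.183],"yaw": -0.42},
    {"grip": 1,"offset": [0,-0.08,-0.228],"yaw": -0.42},
  ],
)

```text
time_s: 7.5
tool_pos: [0.4463, -0.0403, 0.282]
eef_rot: [0.416, 0.572, -0.416, 0.571]
wrist_force: [0.1, 0.3, -0.5]
finger_gap: 0.998
```

```bash
python3 -c "
from h import *
go(.4406,-.0166,.158,.31)"
```

```text
t 7.5 p [ 0.4463 -0.0403  0.282 ] jaw 0.312 F [ 0.1  0.3 -0.5] gap 0.998 q6 0.99 off [ 0.124   0.002  -0.0242] yaw 0.002 down [-0.001  0.001 -1.   ]
```

Call:
servo_tool(
  commands=[
    {"grip": 1,"offset": [0,0.002,-0.025],"yaw": 0},
    {"grip": 1,"offset": [0.04,0.002,-0.025],"yaw": 0},
    {"grip": 1,"offset": [0.085,0.002,-0.025],"yaw": 0},
    {"grip": 1,"offset": [0.124,0.002,-0.025],"yaw": 0},
    {"grip": 1,"offset": [0.124,0.002,-0.025],"yaw": 0},
  ],
)

```text
time_s: 8.0
tool_pos: [0.4373, -0.0164, 0.154]
eef_rot: [0.415, 0.575, -0.418, 0.568]
wrist_force: [-1.0, -0.2, 0.2]
finger_gap: 0.998
```

```bash
python3 -c "
from h import *
go(.4406,-.0166,.158,.31)"
```

```text
t 8.0 p [ 0.4373 -0.0164  0.154 ] jaw 0.31 F [-1.  -0.2  0.2] gap 0.998 q6 1.04 off [-0.0041  0.003   0.0011] yaw 0.0 down [-0.01   0.002 -1.   ]
```

Call:
servo_tool(
  commands=[
    {"grip": -1,"offset": [0,0,0],"yaw": 0},
    {"grip": -1,"offset": [0,0,0],"yaw": 0},
    {"grip": -1,"offset": [0,0,0],"yaw": 0},
    {"grip": -1,"offset": [0,0,0],"yaw": 0},
    {"grip": -1,"offset": [0,0,0],"yaw": 0},
  ],
  force=40,
)

```text
time_s: 8.5
tool_pos: [0.4429, -0.018, 0.161]
eef_rot: [0.417, 0.57, -0.416, 0.572]
wrist_force: [-2.2, -0.5, 6.1]
finger_gap: 0.583
```

```bash
python3 -c "
from h import *
go(.4406,-.0166,.158,.31)"
```

```text
t 8.5 p [ 0.4429 -0.018   0.161 ] jaw 0.31 F [-2.2 -0.5  6.1] gap 0.583 q6 1.04 off [ 0.003  -0.0018 -0.0021] yaw -0.0 down [ 0.004 -0.001 -1.   ]
```

Call:
servo_tool(
  commands=[
    {"grip": -1,"offset": [-0.01,0,0],"yaw": 0},
    {"grip": -1,"offset": [-0.04,0,0],"yaw": 0.1},
    {"grip": -1,"offset": [-0.08,0,0],"yaw": 0.2},
    {"grip": -1,"offset": [-0.12,0,0],"yaw": 0.3},
    {"grip": -1,"offset": [-0.12,0,0],"yaw": 0.42},
  ],
)

```text
time_s: 9.0
tool_pos: [0.4443, -0.0181, 0.2853]
eef_rot: [0.53, 0.468, -0.525, 0.474]
wrist_force: [0.9, -0.4, -2.6]
finger_gap: 0.579
```

```bash
python3 -c "
from h import *
go(.5082,-.2058,.278,-.11)"
```

```text
t 9.0 p [ 0.4443 -0.0181  0.2853] jaw -0.114 F [ 0.9 -0.4 -2.6] gap 0.579 q6 1.46 off [0.0084 0.0849 0.1792] yaw -0.004 down [ 0.011 -0.002 -1.   ]
```

Call:
servo_tool(
  commands=[
    {"grip": -1,"offset": [0,0.019,0.04],"yaw": 0},
    {"grip": -1,"offset": [0,0.038,0.08],"yaw": 0},
    {"grip": -1,"offset": [0,0.057,0.12],"yaw": 0},
    {"grip": -1,"offset": [0,0.076,0.16],"yaw": 0},
    {"grip": -1,"offset": [0,0.086,0.181],"yaw": 0},
  ],
)

```text
time_s: 9.5
tool_pos: [0.5082, -0.2103, 0.2797]
eef_rot: [0.527, 0.47, -0.527, 0.472]
wrist_force: [-0.0, 1.0, -2.0]
finger_gap: 0.582
```

Call:
servo_tool(
  commands=[
    {"grip": -1,"offset": [0,0,0],"yaw": 0},
    {"grip": -1,"offset": [0,0,0],"yaw": 0},
    {"grip": -1,"offset": [0,0,0],"yaw": 0},
    {"grip": -1,"offset": [0,0,0],"yaw": 0},
    {"grip": -1,"offset": [0,0,0],"yaw": 0},
  ],
)

```text
time_s: 10.0
tool_pos: [0.5071, -0.2059, 0.2792]
eef_rot: [0.526, 0.472, -0.526, 0.472]
wrist_force: [-0.9, -0.4, -2.8]
finger_gap: 0.584
```

```bash
python3 -c "
from h import *
go(.5082,-.2058,.163,-.11)
f=grab_frame('top')['color'];g=grab_frame('side')['color'][150:290,280:440]
a=np.hstack([cv2.resize(f[185:290,330:430],(400,420)),cv2.resize(g,(400,420))]);cv2.imwrite('pics/c.png',a[:,:,::-1])"
```

```text
t 10.0 p [ 0.5071 -0.2059  0.2792] jaw -0.109 F [-0.9 -0.4 -2.8] gap 0.584 q6 1.15 off [ 0.1162  0.0011 -0.0002] yaw 0.001 down [ 0.  0. -1.]
```

View pics/c.png

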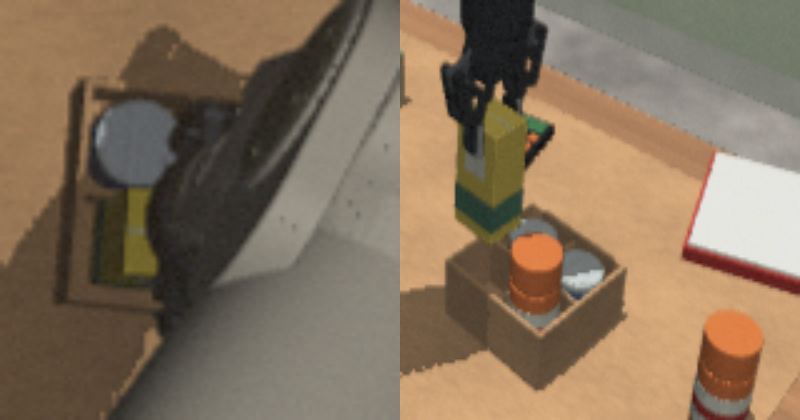

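The side view shows the jar down and upright in the right cell, with the tea hanging above the left cell. I'll check the tea's lateral alignment numerically.

```bash
python3 -c "
from h import *
f=grab_frame('top');im=f['color']
c,s=np.cos(-.11),np.sin(-.11)
P=lambda o,m,z:[o[0]+c*m[0]-s*m[1],o[1]+s*m[0]+c*m[1],z]
big=cv2.resize(im[215:275,335:395],(600,600),interpolation=cv2.INTER_CUBIC)
def line(o,ms,z,col):
  q=np.array([(proj(f,P(o,m,z))-[335,215]+.5)*10 for m in ms]).astype(int);cv2.polylines(big,[q],True,col,1)
h=lambda a,b:[(a,b),(a,-b),(-a,-b),(-a,b)]
line((.5071,-.2059),h(.025,.029),.1212,(255,0,0));line((.5071,-.2059),h(.025,.029),.2412,(255,0,255))
line((.5400,-.2455),h(.075,.075),.07,(0,255,0));line((.5082,-.2058),h(.0335,.0335),.07,(0,255,255))
cv2.imwrite('pics/d.png',big[:,:,::-1])"
```

```text
(no output)
```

View pics/d.png

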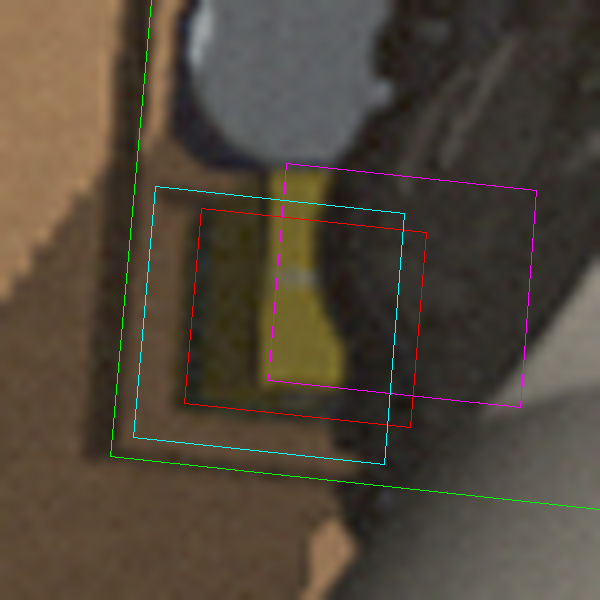

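The predicted outlines of the tea (red and magenta) and the cell (cyan) agree with the picture to about 2 mm, so I'll lower it.

Call:
servo_tool(
  commands=[
    {"grip": -1,"offset": [0.03,0.001,0],"yaw": 0},
    {"grip": -1,"offset": [0.06,0.001,0],"yaw": 0},
    {"grip": -1,"offset": [0.085,0.001,0],"yaw": 0},
    {"grip": -1,"offset": [0.1,0.001,0],"yaw": 0},
    {"grip": -1,"offset": [0.11,0.001,0],"yaw": 0},
  ],
)

```text
time_s: 10.65
tool_pos: [0.5077, -0.2065, 0.1675]
eef_rot: [-0.526, -0.472, 0.527, -0.471]
wrist_force: [-0.5, 0.4, -2.0]
finger_gap: 0.581
```

Call:
servo_tool(
  commands=[
    {"grip": -1,"offset": [0.002,0,0],"yaw": 0},
    {"grip": -1,"offset": [0.004,0,0],"yaw": 0},
    {"grip": -1,"offset": [0.005,0,0],"yaw": 0},
    {"grip": -1,"offset": [0.005,0,0],"yaw": 0},
    {"grip": -1,"offset": [0.005,0,0],"yaw": 0},
  ],
)

```text
time_s: 11.15
tool_pos: [0.508, -0.2067, 0.1662]
eef_rot: [0.527, 0.472, -0.527, 0.472]
wrist_force: [-4.7, 2.8, 9.3]
finger_gap: 0.583
```

Call:
servo_tool(
  commands=[
    {"grip": 1,"offset": [0,0,0],"yaw": 0},
    {"grip": 1,"offset": [0,0,0],"yaw": 0},
    {"grip": 1,"offset": [0,0,0],"yaw": 0},
    {"grip": 1,"offset": [0,0,0],"yaw": 0},
    {"grip": 1,"offset": [0,0,0],"yaw": 0},
  ],
)

```text
time_s: 11.65
tool_pos: [0.5084, -0.2071, 0.1639]
eef_rot: [0.527, 0.472, -0.527, 0.472]
wrist_force: [0.3, 0.3, 0.1]
finger_gap: 1.001
```

Call:
servo_tool(
  commands=[
    {"grip": 1,"offset": [-0.02,0,0],"yaw": 0},
    {"grip": 1,"offset": [-0.05,0,0],"yaw": 0},
    {"grip": 1,"offset": [-0.09,0,0],"yaw": 0},
    {"grip": 1,"offset": [-0.12,0,0],"yaw": 0},
    {"grip": 1,"offset": [-0.12,0,0],"yaw": 0},
  ],
)

```text
time_s: 12.15
tool_pos: [0.5101, -0.2081, 0.2887]
eef_rot: [0.528, 0.469, -0.526, 0.475]
wrist_force: [0.4, -1.0, -0.4]
finger_gap: 1.003
```

```bash
python3 -c "
from h import *
go(.4886,.2596,.084,1.504)"
```

```text
t 12.15 p [ 0.5101 -0.2081  0.2887] jaw -0.11 F [ 0.4 -1.  -0.4] gap 1.003 q6 1.15 off [ 0.2025 -0.0743 -0.4632] yaw 1.528 down [ 0.007 -0.004 -1.   ]
```

Call:
servo_tool(
  commands=[
    {"grip": 1,"offset": [0,-0.007,-0.047],"yaw": 0},
    {"grip": 1,"offset": [0,-0.014,-0.094],"yaw": 0},
    {"grip": 1,"offset": [0,-0.021,-0.141],"yaw": 0},
    {"grip": 1,"offset": [0,-0.028,-0.188],"yaw": 0},
    {"grip": 1,"offset": [0,-0.035,-0.235],"yaw": 0},
  ],
)

```text
time_s: 12.65
tool_pos: [0.4986, 0.0321, 0.283]
eef_rot: [-0.527, -0.472, 0.527, -0.471]
wrist_force: [0.3, -1.0, 0.7]
finger_gap: 1.001
```

Call:
servo_tool(
  commands=[
    {"grip": 1,"offset": [0,-0.007,-0.046],"yaw": -0.14},
    {"grip": 1,"offset": [0,-0.014,-0.092],"yaw": -0.28},
    {"grip": 1,"offset": [0,-0.021,-0.138],"yaw": -0.42},
    {"grip": 1,"offset": [0,-0.028,-0.184],"yaw": -0.56},
    {"grip": 1,"offset": [0,-0.036,-0.226],"yaw": -0.7},
  ],
)

```text
time_s: 13.15
tool_pos: [0.4877, 0.2611, 0.2829]
eef_rot: [0.331, 0.625, -0.331, 0.625]
wrist_force: [0.5, -0.7, 0.1]
finger_gap: 0.997
```

Call:
servo_tool(
  commands=[
    {"grip": 1,"offset": [0,0,0],"yaw": -0.14},
    {"grip": 1,"offset": [0,0,0],"yaw": -0.28},
    {"grip": 1,"offset": [0,0,0],"yaw": -0.42},
    {"grip": 1,"offset": [0,0,0],"yaw": -0.56},
    {"grip": 1,"offset": [0,0,0],"yaw": -0.7},
  ],
)

```text
time_s: 13.65
tool_pos: [0.4879, 0.2591, 0.2827]
eef_rot: [0.097, 0.701, -0.097, 0.7]
wrist_force: [-0.7, -0.3, 1.1]
finger_gap: 0.996
```

Call:
servo_tool(
  commands=[
    {"grip": 1,"offset": [0,0,0],"yaw": -0.12},
    {"grip": 1,"offset": [0,0,0],"yaw": -0.214},
    {"grip": 1,"offset": [0,0,0],"yaw": -0.214},
    {"grip": 1,"offset": [0,0,0],"yaw": -0.214},
    {"grip": 1,"offset": [0,0,0],"yaw": -0.214},
  ],
)

```text
time_s: 14.15
tool_pos: [0.4881, 0.259, 0.2835]
eef_rot: [0.024, 0.707, -0.024, 0.706]
wrist_force: [0.2, -0.4, 0.0]
finger_gap: 1.003
```

```bash
python3 -c "
from h import *
go(.4886,.2596,.084,1.504)
f=grab_frame('top')['color'];g=grab_frame('side')['color']
a=np.hstack([cv2.resize(f[145:305,140:240],(250,400)),cv2.resize(g[130:290,160:360],(500,400))]);cv2.imwrite('pics/e.png',a[:,:,::-1])"
```

```text
t 14.15 p [0.4881 0.259  0.2835] jaw 1.502 F [ 0.2 -0.4  0. ] gap 1.003 q6 0.41 off [0.1995 0.0007 0.0005] yaw -0.002 down [-0.001 -0.    -1.   ]
```

View pics/e.png

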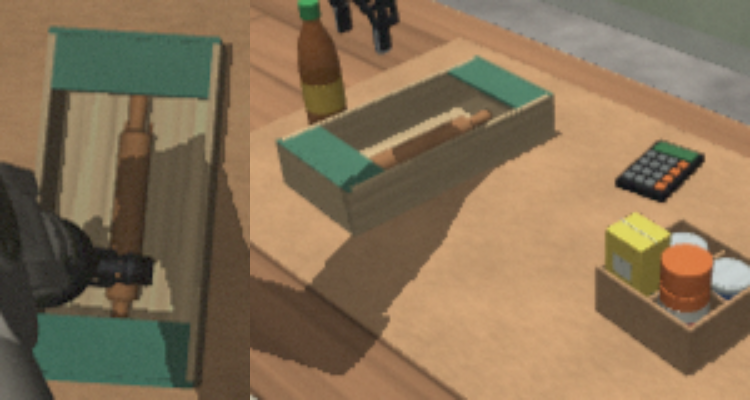

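Both items stand upright in the carton (side crop (638,260) and (685,285)). The pin lies between the covers with the gripper above its near half. Descending onto the pin.

Call:
servo_tool(
  commands=[
    {"grip": 1,"offset": [0.045,0,0],"yaw": 0},
    {"grip": 1,"offset": [0.09,0,0],"yaw": 0},
    {"grip": 1,"offset": [0.13,0,0],"yaw": 0},
    {"grip": 1,"offset": [0.16,0,0],"yaw": 0},
    {"grip": 1,"offset": [0.18,0,0],"yaw": 0},
  ],
)

```text
time_s: 14.75
tool_pos: [0.4869, 0.2586, 0.1013]
eef_rot: [0.024, 0.708, -0.024, 0.706]
wrist_force: [-0.1, -0.3, 0.4]
finger_gap: 1.005
```

Call:
servo_tool(
  commands=[
    {"grip": 1,"offset": [0.01,0,0],"yaw": 0},
    {"grip": 1,"offset": [0.017,0,0],"yaw": 0},
    {"grip": 1,"offset": [0.017,0,0],"yaw": 0},
    {"grip": 1,"offset": [0.017,0,0],"yaw": 0},
    {"grip": 1,"offset": [0.017,0,0],"yaw": 0},
  ],
)

```text
time_s: 15.25
tool_pos: [0.4891, 0.2593, 0.0882]
eef_rot: [0.024, 0.706, -0.023, 0.707]
wrist_force: [-0.5, -0.7, -0.1]
finger_gap: 1.002
```

Call:
servo_tool(
  commands=[
    {"grip": -1,"offset": [0,0,0],"yaw": 0},
    {"grip": -1,"offset": [0,0,0],"yaw": 0},
    {"grip": -1,"offset": [0,0,0],"yaw": 0},
    {"grip": -1,"offset": [0,0,0],"yaw": 0},
    {"grip": -1,"offset": [0,0,0],"yaw": 0},
  ],
  force=25,
)

```text
time_s: 15.75
tool_pos: [0.4884, 0.2591, 0.0873]
eef_rot: [0.024, 0.707, -0.023, 0.707]
wrist_force: [-1.0, -0.0, 3.5]
finger_gap: 0.413
```

Call:
servo_tool(
  commands=[
    {"grip": -1,"offset": [0,0,0],"yaw": 0},
    {"grip": -1,"offset": [0,0,0],"yaw": 0},
    {"grip": -1,"offset": [0,0,0],"yaw": 0},
    {"grip": -1,"offset": [0,0,0],"yaw": 0},
    {"grip": -1,"offset": [0,0,0],"yaw": 0},
  ],
)

```text
time_s: 16.25
tool_pos: [0.4884, 0.2591, 0.0872]
eef_rot: [0.024, 0.707, -0.023, 0.707]
wrist_force: [-2.0, -0.2, 6.4]
finger_gap: 0.409
```

Call:
servo_tool(
  commands=[
    {"grip": -1,"offset": [-0.002,0,0],"yaw": 0},
    {"grip": -1,"offset": [-0.002,0,0.01],"yaw": 0},
    {"grip": -1,"offset": [-0.002,0,0.02],"yaw": 0},
    {"grip": -1,"offset": [-0.002,0,0.03],"yaw": 0},
    {"grip": -1,"offset": [-0.002,0,0.036],"yaw": 0},
  ],
)

```text
time_s: 16.75
tool_pos: [0.5258, 0.2564, 0.0887]
eef_rot: [0.024, 0.706, -0.024, 0.707]
wrist_force: [-0.7, -0.1, -1.8]
finger_gap: 0.413
```

```bash
python3 -c "
from h import *
go(.4886,.2596,.084,1.504)
f=grab_frame('top')['color'];g=grab_frame('side')['color']
a=np.hstack([cv2.resize(f[145:305,140:240],(250,400)),cv2.resize(g[130:290,160:360],(500,400))]);cv2.imwrite('pics/f.png',a[:,:,::-1])"
```

```text
t 16.75 p [0.5258 0.2564 0.0887] jaw 1.503 F [-0.7 -0.1 -1.8] gap 0.413 q6 0.38 off [ 0.0046  0.0006 -0.0373] yaw -0.001 down [ 0.001  0.    -1.   ]
```

View pics/f.png

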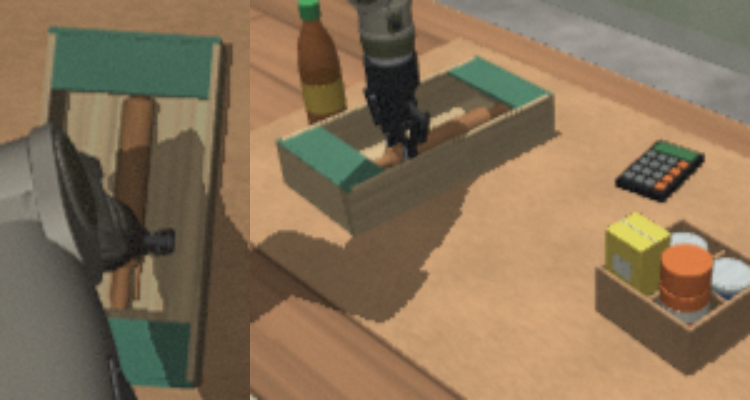

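The pin has slid about 37 mm. Its near end (top crop (125,308)) is now clear of the near cover, so I'll lift that end in an arc.

Call:
servo_tool(
  commands=[
    {"grip": -1,"offset": [-0.01,0,0],"yaw": 0},
    {"grip": -1,"offset": [-0.02,0,0.001],"yaw": 0},
    {"grip": -1,"offset": [-0.03,0,0.002],"yaw": 0},
    {"grip": -1,"offset": [-0.04,0,0.004],"yaw": 0},
    {"grip": -1,"offset": [-0.05,0,0.006],"yaw": 0},
  ],
  force=25,
)

```text
time_s: 17.35
tool_pos: [0.5301, 0.2563, 0.1402]
eef_rot: [0.024, 0.707, -0.023, 0.707]
wrist_force: [-0.4, -0.3, -2.4]
finger_gap: 0.408
```

Call:
servo_tool(
  commands=[
    {"grip": -1,"offset": [-0.01,0,0.001],"yaw": 0},
    {"grip": -1,"offset": [-0.02,0,0.002],"yaw": 0},
    {"grip": -1,"offset": [-0.03,0,0.003],"yaw": 0},
    {"grip": -1,"offset": [-0.04,0,0.004],"yaw": 0},
    {"grip": -1,"offset": [-0.05,0,0.006],"yaw": 0},
  ],
)

```text
time_s: 17.85
tool_pos: [0.5359, 0.2558, 0.1896]
eef_rot: [0.024, 0.707, -0.024, 0.707]
wrist_force: [-1.0, 0.4, -2.0]
finger_gap: 0.409
```

```bash
python3 -c "
from h import *
go(.4886,.2596,.084,1.504)
f=grab_frame('top')['color'];g=grab_frame('side')['color']
a=np.hstack([cv2.resize(f[145:305,140:240],(250,400)),cv2.resize(g[110:270,160:360],(500,400))]);cv2.imwrite('pics/g.png',a[:,:,::-1])"
```

```text
t 17.85 p [0.5359 0.2558 0.1896] jaw 1.504 F [-1.   0.4 -2. ] gap 0.409 q6 0.38 off [ 0.1057  0.0006 -0.0474] yaw 0.0 down [-0.001  0.    -1.   ]
```

View pics/g.png

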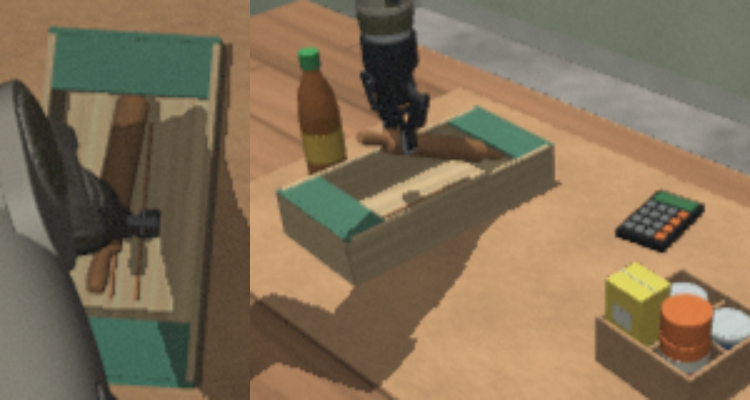

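The near end is up (side crop (370,135)) and the far end is still under the far cover; the wrist carries only the pin's weight. I'll work out the tilt from the near tip at top pixel (178.8, 260.2).

```bash
python3 -c "
from h import *
f=grab_frame('top')
for th in (15,20,25,30,35):
  t=np.radians(th);print(th,proj(f,[.5359-.07*np.cos(t),.2558+.0047,.131+.07*np.sin(t)]).round(1))
E=1;g=grab_frame('side')
for th in (15,20,25,30,35):
  t=np.radians(th);print(th,proj(g,[.5359-.07*np.cos(t),.2558+.0047,.131+.07*np.sin(t)]).round(1),proj(g,[.5359+.16*np.cos(t),.2558-.011,.131-.16*np.sin(t)]).round(1))
"
```

```text
15 [179.  261.8]
20 [178.5 261. ]
25 [178.  259.9]
30 [177.6 258.7]
35 [177.2 257.3]
15 [203.3 167.4] [253.6 161. ]
20 [203.5 165.8] [253.  164.5]
25 [203.8 164.1] [252.2 167.9]
30 [204.2 162.4] [251.2 171.3]
35 [204.8 160.7] [250.  174.6]
```

The tilt is about 24°. Now drawing it out along its own axis.

Call:
servo_tool(
  commands=[
    {"grip": -1,"offset": [-0.004,0,-0.009],"yaw": 0},
    {"grip": -1,"offset": [-0.008,0,-0.018],"yaw": 0},
    {"grip": -1,"offset": [-0.013,0,-0.028],"yaw": 0},
    {"grip": -1,"offset": [-0.018,0,-0.039],"yaw": 0},
    {"grip": -1,"offset": [-0.023,0,-0.05],"yaw": 0},
  ],
)

```text
time_s: 18.55
tool_pos: [0.4852, 0.2593, 0.2125]
eef_rot: [0.024, 0.707, -0.023, 0.707]
wrist_force: [-0.9, 0.4, -1.5]
finger_gap: 0.41
```

Call:
servo_tool(
  commands=[
    {"grip": -1,"offset": [-0.005,0,-0.01],"yaw": 0},
    {"grip": -1,"offset": [-0.009,0,-0.02],"yaw": 0},
    {"grip": -1,"offset": [-0.014,0,-0.03],"yaw": 0},
    {"grip": -1,"offset": [-0.019,0,-0.04],"yaw": 0},
    {"grip": -1,"offset": [-0.023,0,-0.05],"yaw": 0},
  ],
)

```text
time_s: 19.05
tool_pos: [0.4357, 0.2626, 0.2354]
eef_rot: [0.024, 0.707, -0.024, 0.707]
wrist_force: [-0.5, 0.7, -1.2]
finger_gap: 0.409
```

Call:
servo_tool(
  commands=[
    {"grip": -1,"offset": [0,0,0],"yaw": 0},
    {"grip": -1,"offset": [0,0,0],"yaw": 0},
    {"grip": -1,"offset": [0,0,0],"yaw": 0},
    {"grip": -1,"offset": [-0.01,0,0],"yaw": 0},
    {"grip": -1,"offset": [-0.02,0,0],"yaw": 0},
  ],
  force=80,
)

```text
time_s: 19.55
tool_pos: [0.4365, 0.2623, 0.2553]
eef_rot: [0.024, 0.707, -0.024, 0.706]
wrist_force: [0.8, 0.5, -0.6]
finger_gap: 0.393
```

```bash
python3 -c "
from h import *
go(.5,.25,.35,1.504);print(read_state()['ft_torque'].round(2))
f=grab_frame('top')['color'];g=grab_frame('side')['color']
a=np.hstack([cv2.resize(f[145:305,140:240],(250,400)),cv2.resize(g[80:280,160:410],(500,400))]);cv2.imwrite('pics/i.png',a[:,:,::-1])"
```

```text
t 19.55 p [0.4365 0.2623 0.2553] jaw 1.504 F [ 0.8  0.5 -0.6] gap 0.393 q6 0.45 off [-0.0948 -0.0081  0.0641] yaw -0.0 down [-0.001 -0.    -1.   ]
[ 0.04 -0.03 -0.02]
```

View pics/i.png

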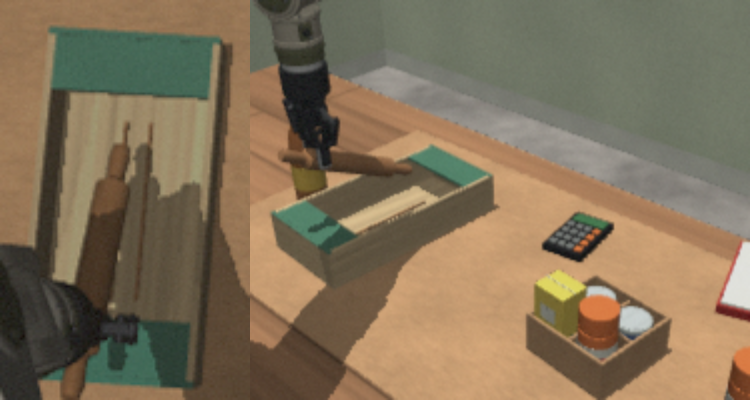

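The top view shows the whole pin clear of the far cover (its tip at crop (122,148), the cover edge at y≈97), held at about 24°. I'll lift it, then carry it to the carton.

Call:
servo_tool(
  commands=[
    {"grip": -1,"offset": [-0.02,0,0],"yaw": 0},
    {"grip": -1,"offset": [-0.045,0,0],"yaw": 0},
    {"grip": -1,"offset": [-0.07,0,0],"yaw": 0},
    {"grip": -1,"offset": [-0.095,0,0],"yaw": 0},
    {"grip": -1,"offset": [-0.11,0,0],"yaw": 0},
  ],
)

```text
time_s: 20.15
tool_pos: [0.4369, 0.2626, 0.3672]
eef_rot: [0.024, 0.706, -0.023, 0.708]
wrist_force: [0.2, -0.3, -1.9]
finger_gap: 0.39
```

Call:
servo_tool(
  commands=[
    {"grip": -1,"offset": [0,-0.02,0.003],"yaw": 0},
    {"grip": -1,"offset": [0,-0.055,0.008],"yaw": 0},
    {"grip": -1,"offset": [0,-0.095,0.014],"yaw": 0},
    {"grip": -1,"offset": [0,-0.135,0.02],"yaw": 0},
    {"grip": -1,"offset": [0,-0.175,0.026],"yaw": 0},
  ],
)

```text
time_s: 20.65
tool_pos: [0.4506, 0.0847, 0.3652]
eef_rot: [0.023, 0.706, -0.023, 0.707]
wrist_force: [2.0, -0.6, -1.2]
finger_gap: 0.387
```

Call:
servo_tool(
  commands=[
    {"grip": -1,"offset": [0,-0.04,0.006],"yaw": 0},
    {"grip": -1,"offset": [0,-0.08,0.012],"yaw": 0},
    {"grip": -1,"offset": [0,-0.12,0.018],"yaw": 0},
    {"grip": -1,"offset": [0,-0.16,0.024],"yaw": 0},
    {"grip": -1,"offset": [0,-0.2,0.03],"yaw": 0},
  ],
)

```text
time_s: 21.15
tool_pos: [0.4672, -0.1172, 0.3652]
eef_rot: [0.024, 0.706, -0.024, 0.707]
wrist_force: [0.4, 0.0, -1.4]
finger_gap: 0.387
```

Call:
servo_tool(
  commands=[
    {"grip": -1,"offset": [0,-0.04,0.005],"yaw": 0},
    {"grip": -1,"offset": [0,-0.075,0.01],"yaw": 0},
    {"grip": -1,"offset": [0,-0.105,0.014],"yaw": 0},
    {"grip": -1,"offset": [0,-0.12,0.016],"yaw": 0},
    {"grip": -1,"offset": [0,-0.125,0.017],"yaw": 0},
  ],
)

```text
time_s: 21.65
tool_pos: [0.4758, -0.2427, 0.3646]
eef_rot: [0.024, 0.707, -0.024, 0.707]
wrist_force: [0.1, 0.2, -2.2]
finger_gap: 0.389
```

Call:
servo_tool(
  commands=[
    {"grip": -1,"offset": [0,0,0],"yaw": 0},
    {"grip": -1,"offset": [0,0,0],"yaw": 0},
    {"grip": -1,"offset": [0,0,0],"yaw": 0},
    {"grip": -1,"offset": [0,0,0],"yaw": 0},
    {"grip": -1,"offset": [0,0,0],"yaw": 0},
  ],
)

```text
time_s: 22.15
tool_pos: [0.4759, -0.2405, 0.3651]
eef_rot: [0.023, 0.707, -0.023, 0.707]
wrist_force: [0.7, -0.2, -1.9]
finger_gap: 0.392
```

Run:
```python
from h import *
go(.476,-.241,.365,1.504)
f=grab_frame("side");g=grab_frame("top");p=read_state()["tool_pos"]
cv2.imwrite("pics/j.png",f["color"][:,:,::-1])
# find pin tips: fit tilt by wood-colour mask in side view
hsv=cv2.cvtColor(f["color"],cv2.COLOR_RGB2HSV)
for th in range(-10,91,5):
    t=np.radians(th);gp=p-[0,0,.058]
    ax=np.array([np.cos(t)*.998,-np.cos(t)*.067,-np.sin(t)])
    r=[]
    for s in (-.065,-.045,.03,.06,.09,.12,.15,.175,.2,.205,.225):
        u,v=proj(f,gp+ax*s).round().astype(int)
        r.append(tuple(int(k) for k in hsv[v,u]) if 0<=v<420 and 0<=u<560 else None)
    print(th,proj(f,gp+ax*.21).round(),r)
```

```text
t 22.15 p [ 0.4759 -0.2405  0.3651] jaw 1.505 F [ 0.7 -0.2 -1.9] gap 0.392 q6 -0.55 off [ 0.0001 -0.0005  0.0001] yaw 0.001 down [ 0. -0. -1.]
-10 [372. 136.] [(15, 108, 207), (15, 107, 215), (113, 31, 33), (72, 34, 37), (100, 20, 38), (30, 18, 128), (42, 38, 122), (42, 36, 122), (44, 35, 123), (43, 37, 125), (40, 37, 125)]
-5 [372. 142.] [(14, 109, 209), (15, 108, 215), (120, 68, 30), (120, 8, 32), (17, 19, 118), (30, 16, 126), (30, 14, 126), (40, 32, 119), (43, 38, 121), (41, 33, 123), (42, 36, 122)]
0 [371. 148.] [(15, 109, 209), (15, 108, 196), (111, 58, 31), (70, 21, 37), (13, 16, 146), (21, 16, 156), (30, 18, 129), (35, 22, 126), (42, 36, 122), (45, 38, 122), (42, 36, 120)]
5 [370. 154.] [(15, 109, 210), (14, 109, 119), (120, 26, 30), (90, 9, 28), (17, 16, 147), (17, 17, 136), (33, 19, 131), (33, 18, 130), (39, 20, 126), (23, 18, 125), (41, 36, 122)]
10 [369. 160.] [(15, 109, 184), (15, 117, 72), (120, 26, 30), (15, 18, 83), (22, 19, 148), (15, 18, 140), (16, 19, 146), (16, 19, 144), (38, 16, 125), (33, 20, 128), (26, 16, 128)]
15 [368. 166.] [(14, 123, 91), (14, 120, 85), (108
[... 2168 characters left out ...]
, 17, 137), (10, 97, 58), (60, 9, 120), (11, 174, 204), (17, 78, 52), (15, 108, 214), (16, 111, 94), (14, 37, 179), (11, 119, 142), (10, 174, 133)]
80 [327. 233.] [(0, 0, 28), (16, 17, 163), (14, 113, 86), (75, 6, 90), (12, 140, 84), (16, 93, 52), (15, 109, 218), (24, 151, 142), (11, 177, 130), (10, 174, 135), (10, 176, 133)]
85 [323. 236.] [(173, 44, 23), (23, 18, 125), (15, 107, 191), (45, 10, 99), (11, 148, 133), (15, 109, 215), (22, 141, 148), (24, 129, 117), (23, 147, 116), (23, 145, 111), (23, 146, 112)]
90 [318. 239.] [(150, 10, 25), (115, 46, 33), (15, 107, 191), (68, 8, 121), (30, 7, 73), (15, 110, 214), (24, 146, 140), (24, 149, 115), (24, 149, 115), (25, 146, 115), (24, 149, 115)]
```

At 30° tilt the wood-coloured samples fit the pin along its whole length: brown to 205 mm, background at 225 mm. That puts the lower end at about 0.20 m and the pin's middle within about 5 mm of the carton centre. Handing in.

```bash
python3 -c "
from h import *
s=read_state();print(s['tool_pos'],s['wrist_force'],s['finger_gap'],abs(s['joint_vel']).max());print(close_job())"
```

```text
[ 0.47589382 -0.24084514  0.36501553] [ 0.33556016  0.33164195 -1.90403334] 0.39292896416606 0.005416774100595135
the job is handed in; nothing more can be done
None
```

I packed the jar and the tea packet, took the rolling pin out of the box, and handed the job in at about 22 s with the pin held still above the carton. No verdict is reported.

- **Goods:** the orange jar is in the right near cell and the tea packet in the left one. Each was lowered to floor contact, at the expected height within about 1 mm and 8–9 N of wrist force, then let go. Both looked upright in the side pictures, the last one viewed just after the pin came out of the box. The tins, oil bottle, other jar and calculator looked undisturbed wherever they were in view.
- **Pin:** I slid it about 37 mm towards the far wall, tilted its near end up about 24°, and drew it out along its length.
- **Final hold:**
    - The grip is 80 N, the opening of about 33 mm fits the 36 mm body roughly, and the wrist carries 1.9 N (its weight).
    - The side picture, sampled by colour, fits a tilt of about 30°, so the lower end is at about 0.20 m.
    - The pin's middle should be within about 5 mm of the carton centre.
    - The joints were nearly still.

**Not checked:** I had used all 12 picture views before the final pose, so that pose was checked only numerically. The carton corner fit disagreed by up to 1.6 pixels (about 4 mm), but the tea outline matched to about 2 mm and both items went down without catching.

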